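Click the load-range selector round to position five and confirm

ROBOT

A 7-joint arm with a two-finger parallel gripper is mounted at the origin on a cart in front of the work surface, level with it; the furniture and walls round the work are solid. World frame = base frame: x ahead of the robot, y to its left, z up, the work surface at z = 0. Lengths are in m, angles in degrees, forces in N, time in s.
With the tool pointing down it reaches from about 0.425 to 0.875 m from the base axis. Payload 4.7 kg.
Tool frame: the origin (TCP) lies on the centre line of the jaws, within the pads' length; the fingertips stand 11 mm ahead of it and the grasp point (between the pads) lies 8 mm behind it; z points along the fingers, y is the direction in which the jaws open and shut (so a half turn about z gives the same grasp; the last joint's range is limited). The gripper opens to 87 mm and grips with 3 to 60 N. Pads are 19 mm wide; open, the fingers measure 117 mm over their backs; the gripper's body (75 mm by 190 mm) begins 51 mm behind the grasp point.
Start: joints at [77.183, 18.392, -4.016, 83.108, 1.295, 78.541, -3.26], TCP at [0.153, -0.632, 0.234] pointing down, gripper open.
Joint ranges: [-163.93, 163.93], [-17.29, 119.83], [-79.2, 71.16], [3.27, 140.29], [-89.18, 269.18], [5.43, 117.66], [-154.24, 154.24]. Speed limits (degrees/s): [147.25, 147.25, 180, 180, 180, 180, 180].

INTERFACE

Orientations are given as [roll, pitch, yaw] about the fixed x, y, z axes, in that order (R = Rz(yaw) Ry(pitch) Rx(roll)).
In Python, from cell import env gives the robot as it stands.
- The arm moves only by the tool servo_tool, never from a script. Its argument "moves" is text: rows parted by semicolons, each of 7 numbers parted by spaces: the shift along the tool's x, y, z as a fraction of full scale, then the turn, a rotation vector about the tool's x, y, z as a fraction of full scale, then the gripper's target within -1 to 1 (shut at 1, half-way at 0, fully open at -1). A call has 1 to 20 rows; each row shifts and turns the pose as measured when the row begins, along the tool's axes as they then stand; what a row does not reach is not made up. Full scale, the value 1, is 1000 mm for a shift and 0.5 rad for a turn. A row lasts 1/12 s, in which the tool goes at most 41.7 mm and 7.16 degrees, less where a joint would pass 70% of its speed; a pose out of reach is approached as far as the arm can. A call with a number of a shift or a turn outside -1 to 1 is refused whole. A call with a gripper value outside its range is refused whole. The fingers move at their own pace and stop on an object; "squeeze" is the grip in N (left out, the last holds). Time passes only in rows, so rows that do not move let the fingers close. It gives the time, the measured TCP pose, the force and the opening at its end, in the units of the state.
- env.get_obs(): the state, without advancing time (a new reading comes with each control period).
- env.read_camera(name): name is "side" or "top" or "wrist"; returns a dict with "img" (420x560x3 uint8, red, green, blue), "range_z" (420x560 float32, m along the optical axis (not along the pixel's ray), 0 where there is no reading), "mtx" (3x3 intrinsics, pixels), "k1" (the pictures are not rectified: a ray, as slopes to the right and down, at radius r is drawn at 1 + k1 r^2 times it, then the intrinsics apply), "T" (4x4, takes a point from camera to world coordinates); the wrist camera has in their place "hand_eye" (4x4, takes a point from camera to tool coordinates, whose origin is the TCP and whose axes are the flange's). Camera axes: x right, y up, looking along -z (the intrinsics and any distortion apply to the point x, -y, -z); pixel columns grow to the right and rows downward; lengths in m; the calibration is good to about 2 mm. A picture is of the moment at which its call begins: read the wrist's pose just before it.
- env.sign_off(): hands the job in, once; it reports no verdict.
The state is a dict: "time_s": time; "qpos": joint angles; "joint_velocities": joint speeds; "effort": joint torques, N m; "tool_pos": TCP position; "tool_rot": TCP orientation; "force": force on the tool from outside, world axes, zero at the start; "wrist_torque": the same for the moment, N m; "grip_width": finger opening in m.
Only numpy, scipy, OpenCV 4.12 (cv2) and the standard library are available. Lean on these libraries where they do the work, as an engineer would, in place of code of your own. Each camera call takes 0.05 s, during which the arm holds its last target.

TASK

Set the load range for the next spring test: on the console with the orange handle, push the handle round clockwise with a fingertip, from one side and without pinching it, counting its clicks, to position five (the mark with five dots, the fifth of six) and not past it. Once it sits there, press the green key on the same console fully down and let it come back up. Leave the console with the blue handle and the loose gauges and weights where they are.

Things in the scene. Friction and masses are not known exactly. Their poses are not given: they have to be found in the camera images.
- load_console: console with the ORANGE handle, fixed on the table: grey box 160 (x) x 145 (y) mm, black top face 44 mm above its origin, the centre of its underside. Its x axis points from the green key to the selector (away from the robot, within 17 degrees), z up. Selector axis at x = +12 mm, y = 0; green key at x = -55 mm, y = 0
- speed_console: the same console with the BLUE handle, fixed on the table; to be left alone. Same shape and frame as load_console; the two may have swapped places
- load_selector (a joint): orange selector, rad, grows clockwise seen from above: 0 = one dot, 0.524 per click, 2.094 = five dots, 2.618 = six; end stops just beyond. Nose 75 degrees left of the console's +x at 0. A sprung detent seats it at each mark: about 0.15 N m (4 N on the handle) to leave; a little past halfway (0.3 rad) it springs on to the next mark by itself. Starts at or near one of the first three
- load_selector_axis (a point): on the orange selector's axis at the handle's top, 85 mm above the table; its x axis points to the nose. Round black hub, radius 22 mm, 45 to 55 mm above the table; on it the handle, an upright bar 14 mm thick, 55 to 85 mm above the table, from 14 mm behind the axis to 44 mm before it (the nose; white line on top)
- load_selector_nose (a point): tip of the orange handle's nose at its top, 44 mm from the axis, 85 mm above the table
- load_selector_left_pad: black rubber pad on the side of the orange handle that faces anticlockwise (push here to turn it clockwise), 50 x 20 mm; its centre lies 69 mm above the table and 15.5 mm from the axis towards the nose
- load_selector_right_pad: the like pad on the clockwise side of the orange handle. Pressing on both pads at once is pinching
- load_console_key (a joint): green key of the orange-handled console: travel in m, 0 = up, 0.006 = fully down, pressed downward, springs back, 5 N when fully down
- load_console_key_top (a point): centre of the top of that green key, 26 mm across, 66 mm above the table when up
- speed_selector (a joint): angle of the blue selector in rad, the same scale; stands at three dots (1.047) and must stay there
- speed_console_key (a joint): green key of the blue-handled console, in m; not to be pressed
- weight_1: loose brass-coloured calibration weight, 34 mm across, 42 mm high, origin under its centre; stands beyond the orange-handled console
- ring_gauge: loose steel setting ring, 52 mm across, 14 mm high, origin under its centre; lies beside the orange-handled console
- weight_2: loose brass-coloured calibration weight, 24 mm across, 30 mm high, origin under its centre; stands beyond the blue-handled console
- plug_gauge: loose steel plug gauge, 96 mm long (its y axis), 18 mm thick, origin under its centre; lies beside the blue-handled console
- load_mark_five (a point): the mark with five dots on the orange-handled console's top face, 50 mm from the selector's axis, 45 degrees to the right of the console's +x axis. Six white marks of 1 to 6 dots stand round the selector, 30 degrees apart, clockwise seen from above, from one dot (75 degrees to the left, +y, of the console's +x axis) to six dots (75 degrees to the right)

How it is judged:
By the outcome, as a careful person would: the job done as asked, in the order asked, and still so for the second after the job is handed in, with the robot touching nothing.
It also fails if it takes over 64 s, if anything falls off the work surface, if the arm or the gripper's body presses on something with over 40 N, if the wrist force passes 120 N, or if a joint passes its speed limit or range.

## Working session

There is one attempt and no reset: what is moved stays moved. The work goes in short steps, Python scripts to look and compute and a tool call to move; the robot and the scene stay as the last step left them, time stands still between calls to the robot, and variables do not carry over. Pictures are saved under pics/ and viewed, and the job is handed in when it is done.

Besides the shell and the picture viewer there is one more tool, called after ">>>" in YAML: its name, and indented under it one key for each argument. servo_tool: Moves the arm, as the interface text tells. Its arguments: {"type":"object","properties":{"moves":{"type":"string"},"squeeze":{"type":"number"}},"required":["moves"]}

```bash
ls; mkdir -p pics; python3 - <<'E'
from cell import env
import cv2,numpy as np
o=env.get_obs();print({k:np.round(v,3) for k,v in o.items()})
for n in("top","side"):
    r=env.read_camera(n);cv2.imwrite(f"pics/{n}0.png",r["img"][:,:,::-1]);np.savez(f"pics/{n}0.npz",**r)
    print(n,r["mtx"],r["k1"],np.round(r["T"],3))
E
```

```text
pics
{'time_s': np.float64(0.0), 'qpos': array([77.184, 18.44 , -4.014, 83.174,  1.295, 78.541, -3.261]), 'joint_velocities': array([-0.065,  0.041, -0.028, -0.039, -0.046,  0.022, -0.07 ]), 'effort': array([-0.0000e+00, -4.9129e+01, -4.0400e-01, -3.1253e+01, -6.4000e-02,
        4.4000e-02,  0.0000e+00]), 'tool_pos': array([ 0.153, -0.631,  0.232]), 'tool_rot': array([-1.7989e+02,  6.0000e-03,  1.3624e+01]), 'force': array([-0.398,  0.611, -0.241]), 'wrist_torque': array([ 0.008,  0.02 , -0.015]), 'grip_width': np.float64(0.087)}
top [[447.23725854   0.         276.90314244]
 [  0.         447.23725854 207.83507009]
 [  0.           0.           1.        ]] 0.021897084240530825 [[ 1.900e-02  9.790e-01 -2.040e-01  2.580e-01]
 [-1.000e+00  1.900e-02 -5.000e-03 -1.000e-02]
 [-1.000e-03  2.040e-01  9.790e-01  1.485e+00]
 [ 0.000e+00  0.000e+00  0.000e+00  1.000e+00]]
side [[400.06417613   0.         277.22263381]
 [  0.         400.06417613 198.21030392]
 [  0.           0.           1.        ]] -0.07662359556649848 [[ 0.991  0.075 -0.11   0.394]
 [-0.133  0.6   -0.788 -1.056]
 [ 0.007  0.796  0.605  0.872]
 [ 0.     0.     0.     1.   ]]
```

View pics/top0.png

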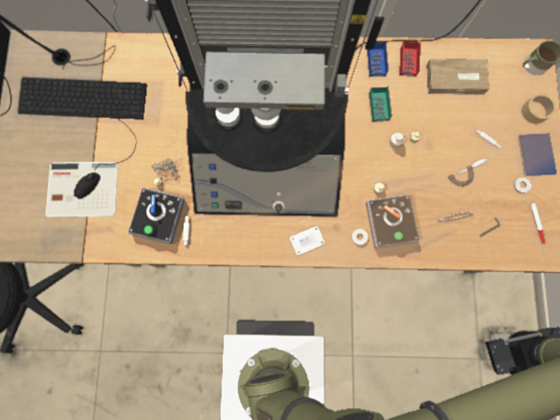

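View pics/side0.png

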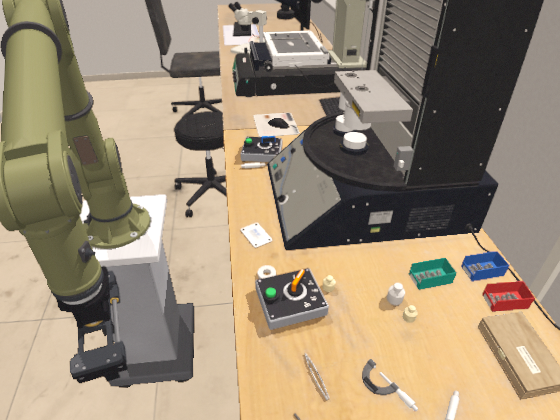

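The top picture shows the orange console at about (393,220), with its green key at (398,236). The blue console is at (157,215). In the side picture the orange console is at (290,297).

```bash
cat > h.py <<'E'
import numpy as np,cv2
def ray(c,uv,T=None):
    T=c["T"] if T is None else T
    K=c["mtx"];k=float(c["k1"])
    d=np.array([(uv[0]-K[0,2])/K[0,0],(uv[1]-K[1,2])/K[1,1]]);p=d.copy()
    for _ in range(20): p=d/(1+k*(p@p))
    v=T[:3,:3]@np.array([p[0],-p[1],-1.]); return T[:3,3],v
def onz(c,uv,z,T=None):
    o,v=ray(c,uv,T); return o+v*(z-o[2])/v[2]
def proj(c,P,T=None):
    T=c["T"] if T is None else T
    q=T[:3,:3].T@(np.asarray(P,float)-T[:3,3]); s=np.array([q[0],-q[1]])/-q[2]
    s=s*(1+float(c["k1"])*(s@s)); return s*[c["mtx"][0,0],c["mtx"][1,1]]+c["mtx"][:2,2]
def mask(img,kind):
    h=cv2.cvtColor(img,cv2.COLOR_RGB2HSV)
    lo,hi={"green":((45,120,80),(75,255,255)),"orange":((8,170,150),(22,255,255))}[kind]
    return cv2.inRange(h,lo,hi)
def blobs(img,kind,box):
    m=mask(img,kind);x0,y0,x1,y1=box;mm=np.zeros_like(m);mm[y0:y1,x0:x1]=m[y0:y1,x0:x1]
    n,l,s,c=cv2.connectedComponentsWithStats(mm)
    return [(s[i,4],c[i],s[i,:4]) for i in range(1,n) if s[i,4]>5],l
E
python3 - <<'E'
from h import *
for n,b in(("top",(355,180,430,260)),("side",(245,255,340,335))):
    c=np.load(f"pics/{n}0.npz");x0,y0,x1,y1=b
    cv2.imwrite(f"pics/{n}z.png",cv2.resize(c["img"][y0:y1,x0:x1,::-1],None,fx=7,fy=7,interpolation=cv2.INTER_CUBIC))
    for k,z in(("green",.066),("orange",.08)):
        for a,u,s in blobs(c["img"],k,b)[0]: print(n,k,a,u,s,np.round(onz(c,u,z),4))
E
```

```text
side green 87 [270.33333333 292.16091954] [266 287  10  11] [ 0.4711 -0.3959  0.066 ]
side orange 81 [296.34567901 281.17283951] [292 270  13  21] [ 0.5406 -0.3801  0.08  ]
```

```bash
sleep 0
```

```text
(no output)
```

View pics/topz.png

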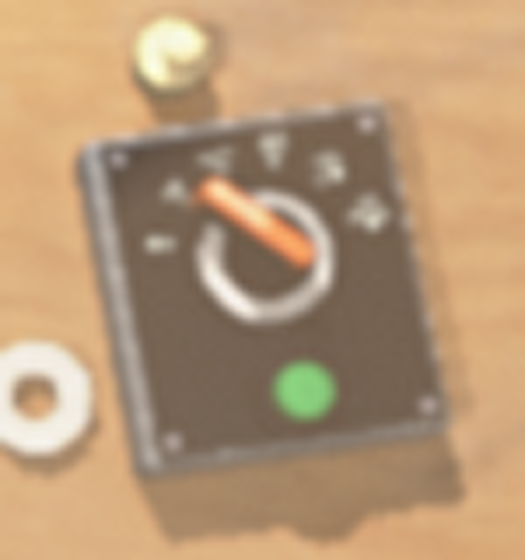

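View pics/sidez.png

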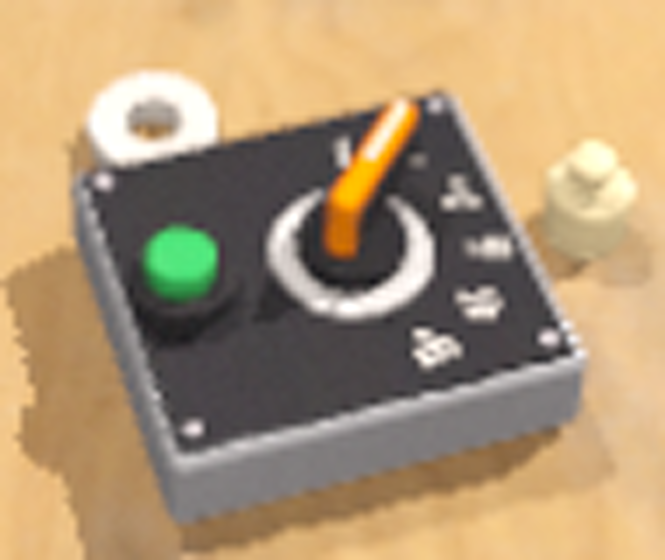

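The zooms show the screws and marks clearly. The orange nose is at about mark two, next to the weight at the far side. I'll work out the console pose from the screws, the key and the handle blob.

```bash
python3 - <<'E'
from h import *
for n,b,scr,col in(("top",(355,180),[(118,159),(367,124),(429,405),(172,441)],(305,390)),("side",(245,255),[(103,181),(436,104),(549,338),(193,429)],None)):
    c=np.load(f"pics/{n}0.npz")
    f=lambda q:np.array(b)+(np.array(q)+.5)/7-.5
    P=np.array([onz(c,f(q),.0445)[:2] for q in scr]);print(n,"screws",np.round(P,4).tolist(),"ctr",P.mean(0))
    if n=="top":
        # order: far-left, far-right, near-right, near-left
        ax=(P[0]+P[1]-P[2]-P[3]);
        print("green",onz(c,f((305,388)),.066))
        a,t=onz(c,f((308,258)),.085),onz(c,f((205,187)),.085)
        ring=onz(c,f((265,257)),.0445);print("ring",ring)
    else:
        ax=(P[1]+P[2]-P[0]-P[3]);print("green",onz(c,f((182,250)),.066))
        a,t=onz(c,f((342,208)),.085),onz(c,f((405,105)),.085)
        ring=onz(c,f((350,250)),.0445);print("ring",ring)
    yaw=np.degrees(np.arctan2(ax[1],ax[0]));u=np.array([np.cos(np.radians(yaw)),np.sin(np.radians(yaw))])
    print("yaw",yaw,"axis",P.mean(0)+.012*u,"key",P.mean(0)-.055*u)
    d=t-a;h=np.degrees(np.arctan2(d[1],d[0]));print("handle back",a[:2],"tip",t[:2],"len",np.hypot(*d[:2]),"head",h,"rel",h-yaw)
E
```

```text
top screws [[0.5826, -0.314], [0.6017, -0.4314], [0.4687, -0.4546], [0.4496, -0.3356]] ctr [ 0.52565037 -0.38390595]
green [ 0.47226739 -0.39197475  0.066     ]
ring [ 0.5369515  -0.38138235  0.0445    ]
yaw 9.569548769715256 axis [ 0.53748339 -0.38191101] key [ 0.47141572 -0.39304941]
handle back [ 0.52903034 -0.39038664] tip [ 0.56113241 -0.34472505] len 0.05581687907860867 head 54.89113269166407 rel 45.321583921948815
side screws [[0.4484, -0.3345], [0.5834, -0.3116], [0.6025, -0.4303], [0.4686, -0.453]] ctr [ 0.52572533 -0.38236745]
green [ 0.47240765 -0.38985717  0.066     ]
ring [ 0.53719535 -0.38017701  0.0445    ]
yaw 9.64506490462024 axis [ 0.53755571 -0.38035692] key [ 0.47150278 -0.39158238]
handle back [ 0.5305553  -0.39362826] tip [ 0.56242713 -0.346998  ] len 0.05648181157302917 head 55.64735364702036 rel 46.00228874240012
```

```bash
python3 - <<'E'
from h import *
for n in("top","side"):
    c=np.load(f"pics/{n}0.npz");Z=c["range_z"];v,u=np.mgrid[0:420,0:560]
    K=c["mtx"];uv=cv2.undistortPoints(np.stack([u,v],-1).reshape(-1,1,2).astype(np.float64),K,np.array([float(c["k1"]),0,0,0])).reshape(420,560,2)
    P=np.stack([uv[...,0]*Z,-uv[...,1]*Z,-Z],-1)@c["T"][:3,:3].T+c["T"][:3,3]
    ok=(Z>0)&(P[...,2]>.1)&(P[...,0]>.38)&(P[...,0]<.8)&(P[...,1]>-.6)
    for x in np.arange(.4,.8,.05):
        m=ok&(abs(P[...,0]-x)<.025);q=P[m]
        if len(q)>5:
            q=q[q[:,1]<.0]; 
            if len(q): print(n,round(x,2),"min y",np.sort(q[:,1])[:3].round(3),"z",q[q[:,1].argsort()[:3],2].round(3))
E
```

```text
top 0.6 min y [-0.203 -0.202 -0.202] z [0.103 0.106 0.11 ]
top 0.65 min y [-0.204 -0.203 -0.203] z [0.147 0.124 0.148]
top 0.7 min y [-0.204 -0.203 -0.203] z [0.191 0.194 0.172]
top 0.75 min y [-0.203 -0.203 -0.203] z [0.199 0.198 0.199]
side 0.6 min y [-0.206 -0.206 -0.205] z [0.112 0.101 0.101]
side 0.65 min y [-0.209 -0.208 -0.208] z [0.14  0.151 0.122]
side 0.7 min y [-0.209 -0.209 -0.209] z [0.15  0.185 0.127]
side 0.75 min y [-0.213 -0.212 -0.211] z [0.174 0.176 0.204]
```

```bash
cat >> h.py <<'E'
AX=np.array([.5375,-.3811]);YAW=9.6;KEY=np.array([.4716,-.392])
from scipy.spatial.transform import Rotation as R
def plan(target,rpy,o=None):
    from cell import env
    o=o or env.get_obs();p=np.array(o["tool_pos"]);r=R.from_euler("xyz",o["tool_rot"],degrees=True)
    t=R.from_euler("xyz",rpy,degrees=True)
    s=r.inv().apply(np.array(target)-p);w=(r.inv()*t).as_rotvec()/.5
    print("t",round(float(o["time_s"]),2),"pos",p.round(4),"rot",np.round(o["tool_rot"],2),"F",np.round(o["force"],1),"| shift",s.round(4),"turn",w.round(4),"min rows",np.linalg.norm(s)/.0417,np.degrees(np.linalg.norm(w)*.5)/7.16)
def polar(ang,r,off):  # ang deg relative to console x ; off anticlockwise offset
    a=np.radians(ang+YAW);return AX+r*np.array([np.cos(a),np.sin(a)])+off*np.array([-np.sin(a),np.cos(a)])
E
python3 -c "
from h import *
p=polar(45,.03,.045);plan([*p,.16],[180,0,54.6])"
```

```text
t 0.1 pos [ 0.153  -0.6312  0.2326] rot [-179.9     0.     13.63] F [0.2 0.5 0.2] | shift [ 0.4258 -0.206   0.0729] turn [-3.4000e-03 -1.1000e-03 -1.4302e+00] min rows 11.476784256915984 5.722196447801214
```

>>> servo_tool:
  moves: "0.035 -0.017 0.005 0 0 0 1;0.035 -0.017 0.005 0 0 0 1;0.035 -0.017 0.005 0 0 0 1;0.035 -0.017 0.005 0 0 0 1;0.035 -0.017 0.005 0 0 0 1;0.035 -0.017 0.005 0 0 0 1;0.035 -0.017 0.005 0 0 0 1;0.035 -0.017 0.005 0 0 0 1;0.035 -0.017 0.005 0 0 0 1;0.035 -0.017 0.005 0 0 0 1"
  squeeze: 10

```text
time_s: 0.93
tool_pos: [0.4522, -0.3837, 0.174]
tool_rot: [-179.8, 0.6, 12.2]
force: [-0.1, -0.2, -0.7]
grip_width: 0.0284
```

```bash
python3 -c "
from h import *
p=polar(45,.03,.045);plan([*p,.16],[180,0,54.6])"
```

```text
t 0.93 pos [ 0.4522 -0.3837  0.174 ] rot [-179.82    0.6    12.16] F [-0.1 -0.2 -0.7] | shift [ 0.0759 -0.038   0.0133] turn [-0.0137  0.0175 -1.4813] min rows 2.0594881647909014 5.927630724280349
```

>>> servo_tool:
  moves: "0.025 -0.013 0.004 0 0 0 1;0.025 -0.013 0.004 0 0 0 1;0.025 -0.013 0.004 0 0 0 1;0 0 0 -0.002 0.003 -0.21 1;0 0 0 -0.002 0.003 -0.21 1;0 0 0 -0.002 0.003 -0.21 1;0 0 0 -0.002 0.003 -0.21 1;0 0 0 -0.002 0.003 -0.21 1;0 0 0 -0.002 0.003 -0.21 1;0 0 0 -0.002 0.003 -0.21 1;0 0 0 0 0 0 1;0 0 0 0 0 0 1"

```text
time_s: 1.93
tool_pos: [0.5272, -0.3077, 0.1524]
tool_rot: [-179.3, -0.6, 57.5]
force: [0.9, -0.2, 0.4]
grip_width: 0.0004
```

```bash
python3 - <<'E'
from h import *
from cell import env
p=polar(45,.03,.045);plan([*p,.071],[180,0,54.6])
o=env.get_obs();r=env.read_camera("wrist");print(o["grip_width"],r["hand_eye"].round(3))
np.savez("pics/w1.npz",pos=o["tool_pos"],rot=o["tool_rot"],**r);cv2.imwrite("pics/w1.png",r["img"][:,:,::-1])
E
```

```text
t 1.93 pos [ 0.5272 -0.3077  0.1524] rot [-179.29   -0.65   57.54] F [ 0.9 -0.2  0.4] | shift [-0.025   0.0057  0.081 ] turn [-0.0254 -0.022   0.1026] min rows 2.0377447760304612 0.4319697085988841
0.0003777794064109381 [[ 0.     0.96   0.28   0.078]
 [ 1.    -0.    -0.    -0.   ]
 [-0.     0.28  -0.96  -0.151]
 [ 0.     0.     0.     1.   ]]
```

View pics/w1.png

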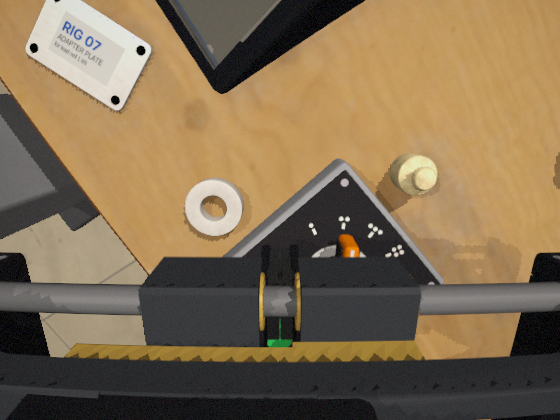

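The wrist picture shows the closed fingers at (280,295) and the orange nose at (348,240). I'll check the nose position against projections of the pose.

```bash
cat >> h.py <<'E'
def wT(c):
    T=np.eye(4);T[:3,:3]=R.from_euler("xyz",c["rot"],degrees=True).as_matrix();T[:3,3]=c["pos"];return T@c["hand_eye"]
E
python3 - <<'E'
from h import *
c=np.load("pics/w1.npz");T=wT(c)
for k,a in enumerate((75,45,15,-15,-45,-75)):
    print(k+1,"mark",proj(c,[*polar(a,.05,0),.045],T).round(0),"nose",proj(c,[*polar(a,.044,0),.085],T).round(0))
m=blobs(c["img"],"orange",(300,200,400,262))[0];print(m)
for a,u,s in m: print(onz(c,(348,240),.085,T),polar(45,.044,0))
print(proj(c,[.5826,-.313,.0445],T),proj(c,[.602,-.431,.0445],T))
E
```

```text
1 mark [312. 229.] nose [321. 255.]
2 mark [344. 223.] nose [353. 248.]
3 mark [374. 232.] nose [383. 258.]
4 mark [392. 254.] nose [402. 279.]
5 mark [396. 281.] nose [405. 306.]
6 mark [384. 307.] nose [392. 331.]
[(np.int32(258), array([349.29457364, 245.11627907]), array([340, 235,  19,  22], dtype=int32))]
[ 0.56316497 -0.33796875  0.085     ] [ 0.56298837 -0.34523438]
[344.56522352 183.95291231] [430.4695581 285.9710607]
```

>>> servo_tool:
  moves: "-0.012 0.003 0 -0.01 -0.01 0.05 1;-0.012 0.003 0 -0.01 -0.01 0.04 1;0 0 0.025 0 0 0 1;0 0 0.025 0 0 0 1;0 0 0.02 0 0 0 1;0 0 0 0 0 0 1;0 0 0 0 0 0 1"

```text
time_s: 2.57
tool_pos: [0.5164, -0.3417, 0.0817]
tool_rot: [179.7, 0.3, 53.5]
force: [0.3, 0.6, 0.6]
grip_width: 0.0004
```

```bash
python3 - <<'E'
from h import *
p=polar(45,.03,.045);plan([*p,.071],[180,0,54.6])
E
```

```text
t 2.57 pos [ 0.5164 -0.3417  0.0817] rot [179.73   0.32  53.53] F [0.3 0.6 0.6] | shift [ 0.0101 -0.0052  0.0106] turn [ 0.0092  0.0112 -0.0371] min rows 0.371497756141951 0.15951519598431488
```

>>> servo_tool:
  moves: "0.01 0 0.01 0.005 0.01 -0.03 1;0 0.005 0 0 0 0 1;0 0.005 0 0 0 0 1;0 0 0 0 0 0 1;0 0 0 0 0 0 1"

```text
time_s: 2.98
tool_pos: [0.5338, -0.342, 0.075]
tool_rot: [179.5, 0.0, 54.3]
force: [-0.5, -0.2, 0.0]
grip_width: 0.0004
```

```bash
cat >> h.py <<'E'
def st():
    from cell import env
    o=env.get_obs();d=np.array(o["tool_pos"][:2])-AX;y=np.radians(o["tool_rot"][2]);u=np.array([np.cos(y),np.sin(y)]);n=np.array([-u[1],u[0]])
    F=np.array(o["force"]);print("t",round(float(o["time_s"]),2),"rel yaw",round(o["tool_rot"][2]-YAW,2),"radial",(d@u).round(4),"off",(d@n).round(4),"z",round(o["tool_pos"][2],4),"tilt",np.round(o["tool_rot"][:2],2),"F tang(ccw)",(F[:2]@n).round(1),"rad",(F[:2]@u).round(1),"z",F[2].round(1),"Tz",round(o["wrist_torque"][2],2))
E
python3 -c "
from h import *
st()"
```

```text
t 2.98 rel yaw 44.67 radial 0.0295 off 0.0259 z 0.075 tilt [1.7954e+02 4.0000e-02] F tang(ccw) 0.3 rad -0.5 z 0.0 Tz -0.01
```

>>> servo_tool:
  moves: "0 0 0.003 0.005 0 0 1;0 0.002 0 0 0 0 1;0 0.002 0 0 0 0 1;0 0 0 0 0 0 1"

```text
time_s: 3.32
tool_pos: [0.5385, -0.345, 0.0735]
tool_rot: [179.5, 0.0, 54.3]
force: [0.3, 0.9, -0.5]
grip_width: 0.0004
```

```bash
python3 -c "
from h import *
st()"
```

```text
t 3.32 rel yaw 44.69 radial 0.0299 off 0.0202 z 0.0735 tilt [1.7953e+02 4.0000e-02] F tang(ccw) 0.3 rad 0.9 z -0.5 Tz -0.03
```

>>> servo_tool:
  moves: "0 0.001 0.001 0.005 0 0 1;0 0.001 0 0 0 0 1;0 0 0 0 0 0 1"

```text
time_s: 3.57
tool_pos: [0.5403, -0.3465, 0.0726]
tool_rot: [179.7, 0.0, 54.3]
force: [0.1, 0.6, -0.2]
grip_width: 0.0001
```

```bash
python3 - <<'E'
from h import *
st()
from cell import env
for n in("top","side"):
    r=env.read_camera(n);cv2.imwrite(f"pics/{n}1.png",r["img"][:,:,::-1])
    x0,y0,x1,y1=(345,170,440,260) if n=="top" else (245,230,345,335)
    cv2.imwrite(f"pics/{n}1z.png",cv2.resize(r["img"][y0:y1,x0:x1,::-1],None,fx=5.5,fy=5.5,interpolation=cv2.INTER_CUBIC))
E
```

```text
t 3.57 rel yaw 44.68 radial 0.0297 off 0.018 z 0.0726 tilt [1.7968e+02 5.0000e-02] F tang(ccw) 0.3 rad 0.5 z -0.2 Tz 0.01
```

View pics/side1z.png

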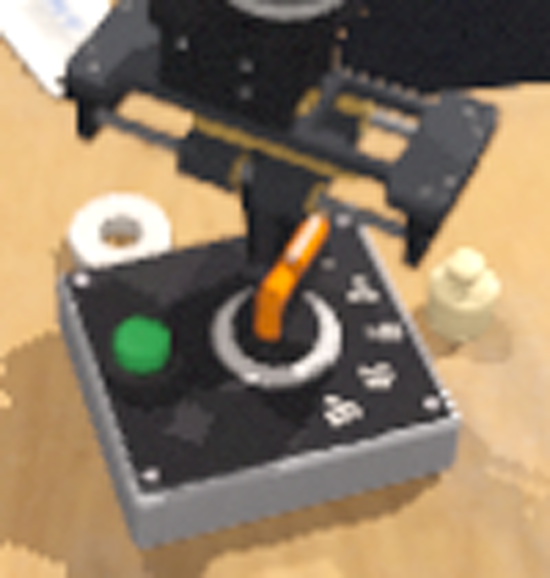

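In the side zoom the fingers stand on the anticlockwise side of the bar, just short of touching, at about (265,235). I'll creep in to contact.

>>> servo_tool:
  moves: "0 0.0015 0 0 0 0 1;0 0.0015 0 0 0 0 1;0 0.0015 0 0 0 0 1;0 0 0 0 0 0 1"

```text
time_s: 4.0
tool_pos: [0.5417, -0.3473, 0.0722]
tool_rot: [-179.9, 0.1, 54.3]
force: [-1.0, 0.2, 0.7]
grip_width: 0.0003
```

```bash
python3 -c "
from h import *
st()"
```

```text
t 4.0 rel yaw 44.68 radial 0.0299 off 0.0163 z 0.0722 tilt [-1.7992e+02  8.0000e-02] F tang(ccw) 0.9 rad -0.4 z 0.7 Tz -0.03
```

>>> servo_tool:
  moves: "0.001 0.003 0 0 0 0.12 1;0.001 0.003 0 0 0 0.12 1;0.001 0.003 0 0 0 0.12 1;0 0 0 0 0 0 1"

```text
time_s: 4.33
tool_pos: [0.5485, -0.3488, 0.0716]
tool_rot: [-179.6, 0.2, 43.6]
force: [-0.4, 0.5, -1.2]
grip_width: 0.0003
```

```bash
python3 -c "
from h import *
st()"
```

```text
t 4.33 rel yaw 33.96 radial 0.0302 off 0.0158 z 0.0716 tilt [-179.56    0.19] F tang(ccw) 0.6 rad 0.1 z -1.2 Tz 0.03
```

```bash
cat >> h.py <<'E'
def look(tag):
    from cell import env
    out=[]
    for n in("top","side"):
        r=env.read_camera(n)
        x0,y0,x1,y1=(350,170,440,260) if n=="top" else (245,240,335,330)
        out.append(cv2.resize(r["img"][y0:y1,x0:x1,::-1],(395,395),interpolation=cv2.INTER_CUBIC)); np.savez(f"pics/{tag}_{n}.npz",**r)
    cv2.imwrite(f"pics/{tag}.png",np.hstack(out))
E
python3 -c "
from h import *
look('l2');st()"
```

```text
t 4.43 rel yaw 34.14 radial 0.0302 off 0.0158 z 0.0716 tilt [-179.57    0.18] F tang(ccw) 0.8 rad 0.7 z -0.0 Tz -0.01
```

View pics/l2.png

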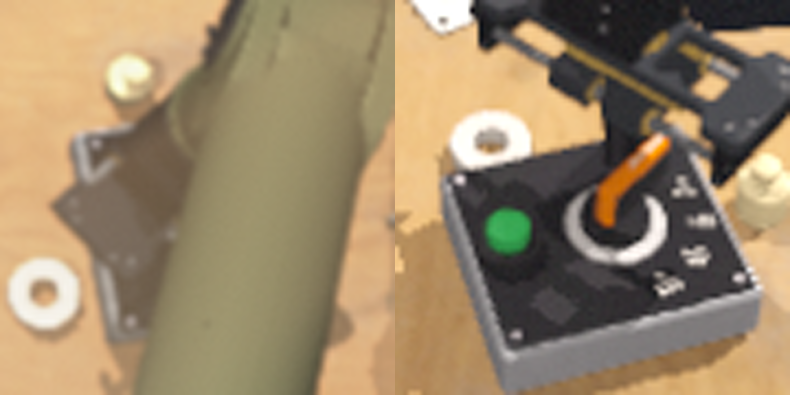

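The top view is blocked by the arm. The side view shows the handle has turned somewhat clockwise, with its nose at (660,145). I'll add a handle-angle measurement from the side view.

```bash
cat >> h.py <<'E'
def ang(c):
    """handle angle rel console: model-free: top-face points: orange/white pixels; farthest-from-axis point on z=.085 and its spread"""
    m=mask(c["img"],"orange");m[:240]=0;m[330:]=0;m[:,:245]=0;m[:,335:]=0
    v,u=np.nonzero(m)
    P=np.array([onz(c,(a,b),.085)[:2] for a,b in zip(u,v)])-AX
    # side walls project toward camera (lower) => keep points by max radius
    r=np.hypot(*P.T);k=r>np.sort(r)[-12]
    t=P[k].mean(0);return np.degrees(np.arctan2(t[1],t[0]))-YAW,r.max()
E
python3 - <<'E'
from h import *
for f in("side0","l2_side"): print(f,ang(np.load(f"pics/{f}.npz")))
E
```

```text
side0 (np.float64(34.1899147866396), np.float64(0.04308129550701937))
l2_side (np.float64(8.04136532764223), np.float64(0.04273307557832801))
```

```bash
python3 - <<'E'
from h import *
out=[]
for f in("side0","l2_side"):
    c=np.load(f"pics/{f}.npz");i=c["img"][262:302,280:320,::-1];out.append(cv2.resize(i,(400,400),interpolation=cv2.INTER_CUBIC))
    for a in (75,60,45,30,15,0,-15): print(f,a,[(( proj(c,[*polar(a,r,0),.085])-[280,262]+.5)*10).round(0).tolist() for r in(-.014,.044)])
cv2.imwrite("pics/cmp.png",np.hstack(out))
E
```

```text
side0 75 [[162.0, 230.0], [146.0, 61.0]]
side0 60 [[148.0, 229.0], [189.0, 64.0]]
side0 45 [[134.0, 225.0], [230.0, 76.0]]
side0 30 [[122.0, 219.0], [267.0, 94.0]]
side0 15 [[113.0, 210.0], [297.0, 120.0]]
side0 0 [[106.0, 200.0], [318.0, 150.0]]
side0 -15 [[104.0, 189.0], [328.0, 183.0]]
l2_side 75 [[162.0, 230.0], [146.0, 61.0]]
l2_side 60 [[148.0, 229.0], [189.0, 64.0]]
l2_side 45 [[134.0, 225.0], [230.0, 76.0]]
l2_side 30 [[122.0, 219.0], [267.0, 94.0]]
l2_side 15 [[113.0, 210.0], [297.0, 120.0]]
l2_side 0 [[106.0, 200.0], [318.0, 150.0]]
l2_side -15 [[104.0, 189.0], [328.0, 183.0]]
```

View pics/cmp.png

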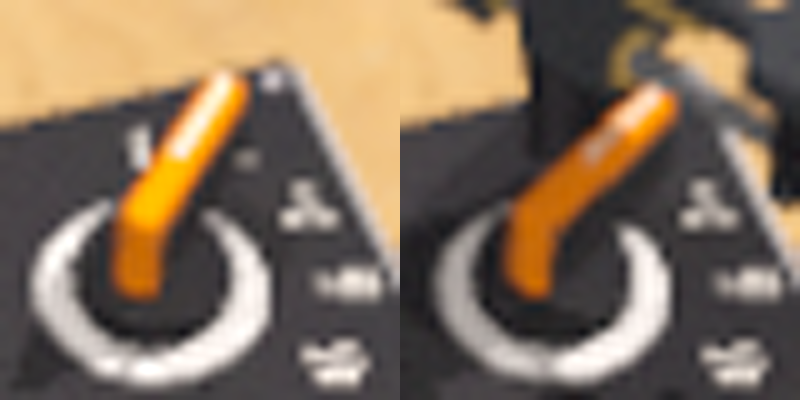

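The handle now points about 32° left of the console axis, which matches the tool yaw of 34°. I'll keep pushing.

>>> servo_tool:
  moves: "0.001 0.003 0 0 0 0.12 1;0.001 0.003 0 0 0 0.12 1;0.001 0.003 0 0 0 0.12 1;0.001 0.003 0 0 0 0.12 1;0.001 0.003 0 0 0 0.12 1;0 0 0 0 0 0 1"

```text
time_s: 4.93
tool_pos: [0.5584, -0.3536, 0.0707]
tool_rot: [-179.0, 0.5, 26.3]
force: [-0.5, -0.2, 0.0]
grip_width: 0.0005
```

```bash
cat >> h.py <<'E'
def zoom(tag):
    from cell import env
    c=env.read_camera("side");np.savez(f"pics/{tag}.npz",**c)
    cv2.imwrite(f"pics/{tag}.png",cv2.resize(c["img"][262:302,280:320,::-1],(400,400),interpolation=cv2.INTER_CUBIC))
E
python3 -c "
from h import *
st();zoom('z3')"
```

```text
t 4.93 rel yaw 16.74 radial 0.031 off 0.0154 z 0.0707 tilt [-179.04    0.5 ] F tang(ccw) 0.0 rad -0.5 z 0.0 Tz -0.03
```

View pics/z3.png

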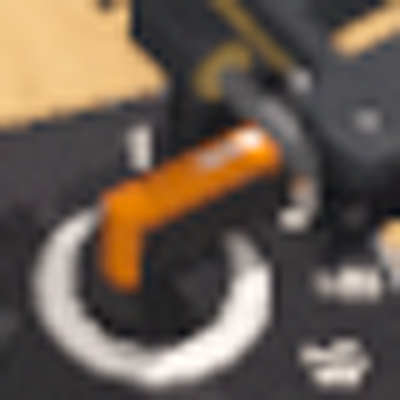

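The handle is at about 15° now, i.e. mark three, and the force is near zero. Next is the click to four.

>>> servo_tool:
  moves: "0.001 0.003 0 -0.01 0 0.12 1;0.001 0.003 0 -0.01 0 0.12 1;0.001 0.003 0 -0.01 0 0.12 1;0.001 0.003 0 -0.005 0 0.12 1;0.001 0.003 0 0 0 0.12 1;0.001 0.003 0 0 0 0.12 1;0 0 0 0 0 0 1"

```text
time_s: 5.57
tool_pos: [0.5683, -0.3645, 0.07]
tool_rot: [-179.9, 0.7, 6.0]
force: [0.1, -0.1, -0.4]
grip_width: 0.0002
```

```bash
python3 -c "
from h import *
st();zoom('z4')"
```

```text
t 5.57 rel yaw -3.64 radial 0.0323 off 0.0134 z 0.07 tilt [-179.94    0.69] F tang(ccw) -0.1 rad 0.1 z -0.4 Tz -0.02
```

View pics/z4.png

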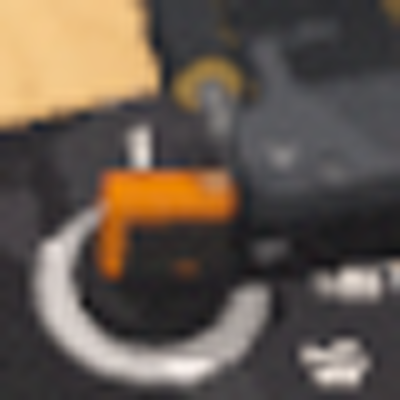

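The bar now lies horizontal in the picture, from (104,190) to the right. That matches −15°, so it has sprung to mark four. I'll make the last click in smaller steps.

>>> servo_tool:
  moves: "0 0.003 -0.001 0 0 0.12 1;0 0.003 0 0 0 0.12 1;0 0.003 0 0 0 0.12 1;0 0.003 0 0 0 0.12 1;0 0 0 0 0 0 1"

```text
time_s: 6.03
tool_pos: [0.5707, -0.3683, 0.0708]
tool_rot: [-179.5, 0.6, -7.1]
force: [-0.2, -0.0, 0.2]
grip_width: 0.0008
```

```bash
python3 -c "
from h import *
st();zoom('z5')
for a in (-15,-25,-35,-45,-60,-75): print(a,[(( proj(np.load('pics/z5.npz'),[*polar(a,r,0),.085])-[280,262]+.5)*10).round(0).tolist() for r in(-.014,.044)])"
```

```text
t 6.03 rel yaw -16.73 radial 0.0313 off 0.0168 z 0.0708 tilt [-179.48    0.65] F tang(ccw) -0.0 rad -0.2 z 0.2 Tz -0.01
-15 [[104.0, 189.0], [328.0, 183.0]]
-25 [[104.0, 182.0], [329.0, 206.0]]
-35 [[106.0, 175.0], [324.0, 229.0]]
-45 [[109.0, 168.0], [315.0, 250.0]]
-60 [[117.0, 160.0], [291.0, 279.0]]
-75 [[128.0, 153.0], [257.0, 302.0]]
```

View pics/z5.png

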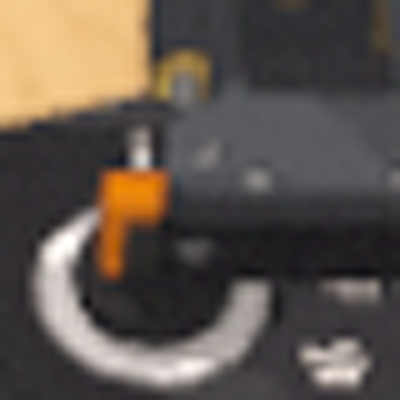

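>>> servo_tool:
  moves: "0.001 0.003 0 0 0 0.12 1;0.001 0.003 0 0 0 0.12 1;0.001 0.003 0 0 0 0.12 1;0.001 0.003 0 0 0 0.12 1;0.001 0.003 0 0 0 0.12 1;0 0 0 0 0 0 1"

```text
time_s: 6.58
tool_pos: [0.5735, -0.3789, 0.0705]
tool_rot: [-179.4, 0.8, -23.5]
force: [0.4, 0.3, 0.3]
grip_width: 0.0007
```

```bash
python3 -c "
from h import *
st();zoom('z6')"
```

```text
t 6.58 rel yaw -33.09 radial 0.0321 off 0.0164 z 0.0705 tilt [-179.39    0.81] F tang(ccw) 0.5 rad 0.2 z 0.3 Tz -0.01
```

View pics/z6.png

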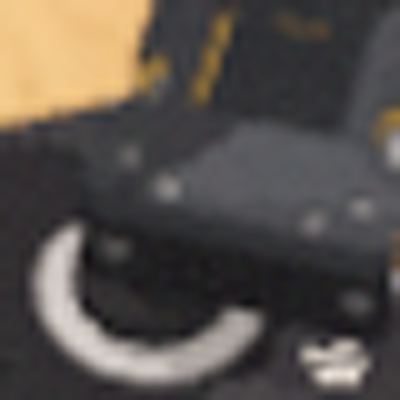

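The gripper now hides the bar from the side camera, so I'll look with the wrist camera.

```bash
cat >> h.py <<'E'
def wlook(tag):
    from cell import env
    o=env.get_obs();r=env.read_camera("wrist");np.savez(f"pics/{tag}.npz",pos=o["tool_pos"],rot=o["tool_rot"],**r)
    cv2.imwrite(f"pics/{tag}.png",r["img"][:,:,::-1]);c=np.load(f"pics/{tag}.npz");T=wT(c)
    for a in(-15,-30,-35,-45,-75):print(a,"nose",proj(c,[*polar(a,.044,0),.085],T).round(),"noselow",proj(c,[*polar(a,.044,0),.055],T).round(),"mark",proj(c,[*polar(a,.05,0),.045],T).round())
E
python3 -c "
from h import *
wlook('w6')"
```

```text
-15 nose [289. 269.] noselow [288. 243.] mark [284. 227.]
-30 nose [314. 265.] noselow [309. 240.] mark [308. 223.]
-35 nose [323. 265.] noselow [317. 240.] mark [316. 223.]
-45 nose [340. 267.] noselow [331. 241.] mark [331. 225.]
-75 nose [383. 288.] noselow [368. 259.] mark [371. 244.]
```

View pics/w6.png

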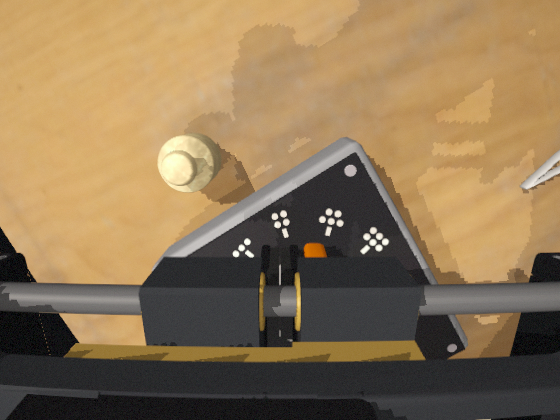

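The wrist view shows marks four at (281,220), five at (331,220) and six at (375,240). The nose is at (314,248), which is about −32°, still short of five. A little more push is needed.

>>> servo_tool:
  moves: "0.001 0.003 0 0 0 0.1 1;0.001 0.002 0 0 0 0.05 1;0 0 0 0 0 0 1"

```text
time_s: 6.93
tool_pos: [0.5733, -0.3847, 0.0705]
tool_rot: [-179.5, 0.8, -27.4]
force: [-1.0, 0.2, 0.1]
grip_width: 0.0009
```

```bash
python3 -c "
from h import *
st();wlook('w7');i=cv2.imread('pics/w7.png')[190:270,220:420];cv2.imwrite('pics/w7z.png',cv2.resize(i,None,fx=3,fy=3))"
```

```text
t 6.93 rel yaw -36.99 radial 0.0334 off 0.0132 z 0.0705 tilt [-179.49    0.78] F tang(ccw) -0.3 rad -1.0 z 0.1 Tz -0.02
-15 nose [275. 274.] noselow [276. 247.] mark [272. 231.]
-30 nose [300. 268.] noselow [297. 242.] mark [295. 225.]
-35 nose [309. 268.] noselow [304. 242.] mark [303. 225.]
-45 nose [326. 268.] noselow [319. 243.] mark [319. 226.]
-75 nose [371. 286.] noselow [357. 258.] mark [360. 243.]
```

View pics/w7z.png

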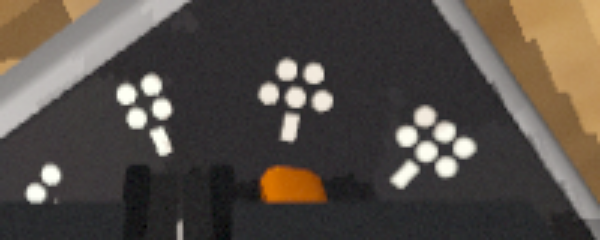

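The nose is centred at u≈318, directly under the five-dot mark (predicted 319 for −45°), and there is a gap to the finger. The selector is at five. I'll back off and rise.

>>> servo_tool:
  moves: "0 -0.008 0 0 0 0 1;0 -0.01 0 0 0 0 1;0 -0.01 -0.01 0 0 0 1;0 0 -0.03 0 0 0 1;0 0 -0.03 0 0 0 1;-0.02 0 -0.01 0 0 -0.2 1;-0.02 0 0 0 0 -0.2 1;0 0 0 0 0 -0.2 1;0 0 0 0 0 -0.2 1;0 0 0 0 0 0 1;0 0 0 0 0 0 1"

```text
time_s: 7.9
tool_pos: [0.5578, -0.3278, 0.162]
tool_rot: [-179.1, 0.2, -2.2]
force: [0.1, -0.8, 0.3]
grip_width: 0.0011
```

```bash
python3 -c "
from h import *
look('l8');plan([*KEY,.12],[180,0,YAW])
wlook('w8')"
```

```text
t 8.0 pos [ 0.5579 -0.328   0.1616] rot [-1.7908e+02  1.7000e-01 -2.2000e+00] F [-0.1 -0.3  0.3] | shift [-0.0836  0.068   0.0408] turn [-0.0325  0.0028 -0.4119] min rows 2.762313997719008 1.6533744107072292
-15 nose [364. 190.] noselow [356. 181.] mark [354. 171.]
-30 nose [380. 193.] noselow [370. 184.] mark [370. 174.]
-35 nose [385. 195.] noselow [374. 186.] mark [375. 176.]
-45 nose [394. 200.] noselow [383. 190.] mark [384. 181.]
-75 nose [413. 223.] noselow [400. 211.] mark [402. 205.]
```

View pics/l8.png

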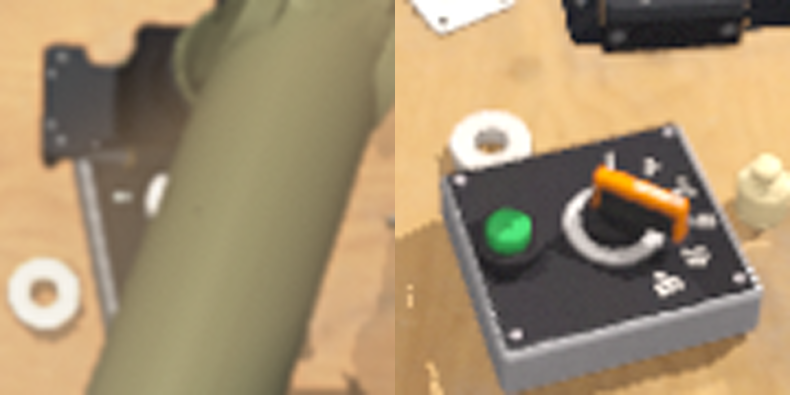

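View pics/w8.png

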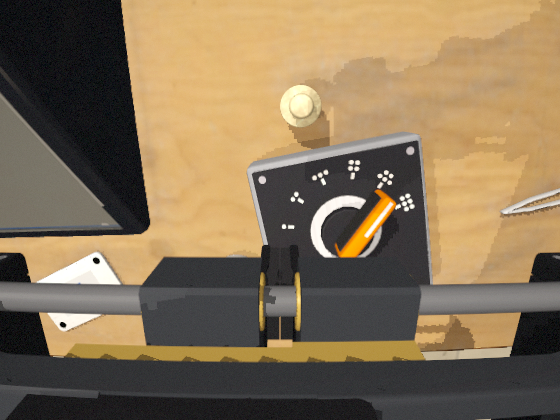

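The wrist view from above shows the nose at (392,200), against (394,200) predicted for five dots. The side view agrees. Next is the green key.

>>> servo_tool:
  moves: "-0.02 0.017 0 -0.01 0 -0.1 1;-0.02 0.017 0.005 -0.01 0 -0.1 1;-0.02 0.017 0.01 -0.01 0 -0.1 1;-0.015 0.012 0.01 0 0 -0.05 1;0 0 0 0 0 0 1;0 0 0 0 0 0 1"

```text
time_s: 8.55
tool_pos: [0.4844, -0.3935, 0.1334]
tool_rot: [-179.8, 0.1, 8.1]
force: [0.6, 0.2, 0.4]
grip_width: 0.0006
```

```bash
python3 -c "
from h import *
plan([*KEY,.09],[180,0,YAW])"
```

```text
t 8.55 pos [ 0.4844 -0.3935  0.1334] rot [-1.7983e+02  1.3000e-01  8.0500e+00] F [0.6 0.2 0.4] | shift [-0.0123 -0.0032  0.0435] turn [-0.0061  0.0044 -0.0539] min rows 1.0862528776912828 0.21794600763678085
```

>>> servo_tool:
  moves: "-0.01 -0.003 0.01 0 0 -0.04 1;0 0 0.015 0 0 0 1;0 0 0.012 0 0 0 1;0 0 0 0 0 0 1;0 0 0 0 0 0 1"

```text
time_s: 8.97
tool_pos: [0.4793, -0.3886, 0.0968]
tool_rot: [-179.8, -0.1, 9.2]
force: [0.5, -0.5, 0.0]
grip_width: 0.0003
```

```bash
python3 -c "
from h import *
plan([*KEY,.071],[180,0,YAW])"
```

```text
t 8.97 pos [ 0.4793 -0.3886  0.0968] rot [-1.7982e+02 -1.2000e-01  9.1700e+00] F [ 0.5 -0.5  0. ] | shift [-0.0082  0.0022  0.0257] turn [-0.0063 -0.0041 -0.015 ] min rows 0.6497033269106196 0.0669467212833621
```

>>> servo_tool:
  moves: "-0.006 0.002 0 0 0 0 1;-0.004 0.001 0.005 0 0 0 1;0 0 0.005 0 0 0 1;0 0 0 0 0 0 1"

```text
time_s: 9.3
tool_pos: [0.472, -0.3926, 0.0879]
tool_rot: [-179.9, -0.3, 9.3]
force: [0.2, -1.3, -0.5]
grip_width: 0.0005
```

```bash
python3 -c "
from h import *
plan([*KEY,.071],[180,0,YAW])"
```

```text
t 9.3 pos [ 0.472  -0.3926  0.0879] rot [-179.91   -0.27    9.3 ] F [ 0.2 -1.3 -0.5] | shift [-0.0004 -0.0007  0.0169] turn [-0.0032 -0.0093 -0.0104] min rows 0.4062641965503427 0.057413668052873346
```

>>> servo_tool:
  moves: "0 0 0.005 0 0 0 1;0 0 0.005 0 0 0 1;0 0 0.004 0 0 0 1;0 0 0.004 0 0 0 1"

```text
time_s: 9.63
tool_pos: [0.4729, -0.3937, 0.0709]
tool_rot: [180.0, -0.4, 9.2]
force: [-6.3, 5.1, 33.2]
grip_width: 0.0004
```

>>> servo_tool:
  moves: "0 0 0.004 0 0 0 1;0 0 0.004 0 0 0 1"

```text
time_s: 9.8
tool_pos: [0.4729, -0.3937, 0.071]
tool_rot: [180.0, -0.3, 9.2]
force: [-9.6, 7.6, 27.1]
grip_width: 0.0003
```

The key is bottomed: the tip stalled at z = 0.060 m with about 30 N. Releasing now.

>>> servo_tool:
  moves: "0 0 -0.005 0 0 0 1;0 0 -0.01 0 0 0 1;0 0 -0.02 0 0 0 1;0 0 -0.03 0 0 0 1;0 0 -0.03 0 0 0 1;0 0 -0.03 0 0 0 1;0 0 -0.02 0 0 0 1;-0.01 -0.04 0 0 0 0 1;-0.01 -0.04 0 0 0 0 1;-0.01 -0.04 0 0 0 0 1;0 -0.04 0 0 0 0 1;0 0 0 0 0 0 1;0 0 0 0 0 0 1"

```text
time_s: 10.88
tool_pos: [0.4161, -0.2365, 0.2227]
tool_rot: [179.8, -0.4, 9.1]
force: [-0.4, -0.7, 0.3]
grip_width: 0.0006
```

```bash
python3 - <<'E'
from h import *
st();look('l9');zoom('z9');wlook('w9')
c=np.load("pics/l9_side.npz");c0=np.load("pics/side0.npz")
for q in(c0,c): print([ (a,u.round(2)) for a,u,s in blobs(q["img"],"green",(250,270,290,310))[0]])
E
```

```text
t 10.88 rel yaw -0.51 radial -0.0971 off 0.162 z 0.2227 tilt [179.8  -0.4] F tang(ccw) -0.6 rad -0.5 z 0.3 Tz 0.02
-15 nose [490.  39.] noselow [471.  46.] mark [467.  41.]
-30 nose [502.  45.] noselow [481.  51.] mark [479.  47.]
-35 nose [505.  48.] noselow [484.  54.] mark [482.  50.]
-45 nose [511.  55.] noselow [490.  60.] mark [488.  57.]
-75 nose [520.  80.] noselow [499.  82.] mark [498.  82.]
[(np.int32(87), array([270.33, 292.16]))]
[(np.int32(91), array([270.27, 292.11]))]
```

View pics/l9.png

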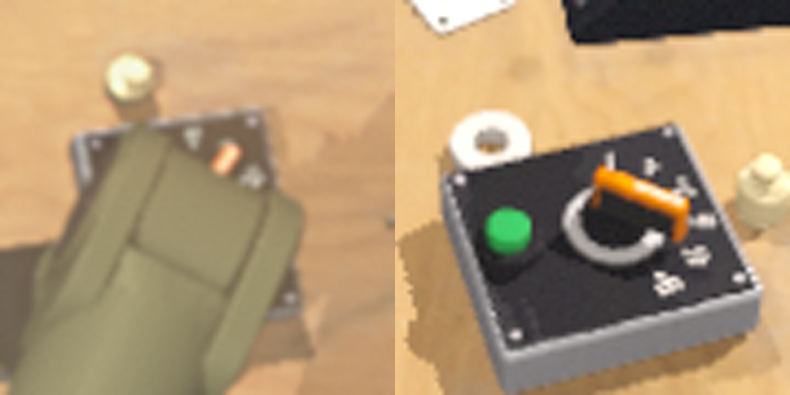

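View pics/z9.png

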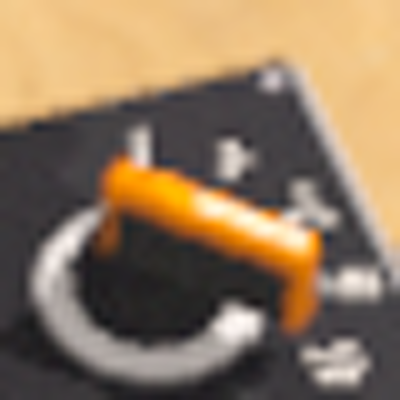

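The nose tip is at (315,245), against (315,250) predicted for five dots. The green key blob is at (270.3,292.1), the same as at the start, so the key is back up. The arm is clear, so I'll hand in.

```bash
python3 -c "
from cell import env
print(env.sign_off())"
```

```text
the job is handed in; nothing more can be done
None
```

The orange selector is at five dots, the green key on that console has been pressed fully down and released, and the job is handed in.

- **Selector:** I pushed the handle from its anticlockwise side with closed fingertips, three clicks from mark two to mark five. After backing off, the wrist and side cameras both put the nose within about 5 zoomed pixels (half a camera pixel) of the predicted five-dot spot. It was still there after the key press.
- **Green key:** The fingertips stalled on the key at about 60 mm above the table, which is 6 mm of travel, with about 30 N. The key's image position afterwards matches the start, so it came back up.
- **Other items:** The arm never went near the blue console. The ring and weight by the orange console look unmoved. I did not take a final picture of the blue console or the gauges beside it.
- **End state:** The arm finished clear of everything at about 11 s, and no check failed or disagreed. During the last click the side camera was blocked by the gripper, so I used the wrist camera for it.

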